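Level the friction-ball test platform by probing for its high side

TASK

The round aluminium platform has been left tilted on its stiff ball joint. Take the plunger probe from its blue block, feel with it at several points around the platform's face to find the high side, and press that side down slowly with the probe, never harder than 20 N, until the face is level to within one degree; then put the probe back in its block, upright and fully home. Only the probe may touch the platform, and leave everything else where it is.

Things in the scene. Friction and masses are not known exactly. Their poses are not given: they have to be found in the camera images.
- stand: bolted-down stand under the round platform: black foot 110 mm across, 48 mm tube, post. Origin under the foot's centre, z up, yaw meaningless. On it the platform (aluminium disc) turns on a stiff greased ball. Pressed 65 mm from its centre it stays put up to 3 N, beyond that yields slowly: about 10 N at 5 mm/s, 17 N at 10 mm/s. It stays as left. Its tilt is not measured: feel for it.
- platform_axis (a point): fixed point on the stand's axis 100 mm above the table. The platform (disc 160 mm in diameter, 14 mm thick) is centred here; the middle of its flat face lies 0 to 16 mm above this point, unmeasured, and stays at its height as the disc tilts about the ball centre 22 mm below the face. A brass hub 44 mm across stands 6 mm above the face. Start tilt 0.04 to 0.115 rad towards any side.
- probe_grip (a point): middle of the handle of the loose, upright plunger probe (about 0.15 kg, z up): orange round handle 18 mm in diameter, 60 mm long. From 30 to 36 mm below this point a steel collar 30 mm in diameter, which rests on the block; below it a stem 12 mm in diameter, 45 mm long, then a 6 mm plunger with a red ball tip, its lowest point 112 mm below this point with the plunger out.
- probe_tip (a point): lowest point of the probe's red ball tip (8 mm in diameter), on the probe's axis. The tip's plunger is sprung: it starts to move in at 0.3 N, takes 1 N more for each mm and is home after 3 mm (3.3 N); from there on the probe is rigid.
- holder_mouth (a point): centre of the mouth of the hole (17 mm in diameter, 80 mm deep, rim bevelled 2 mm) in the top of the blue block that holds the probe; block 62 x 62 x 85 mm, bolted down, this point 85 mm above the table, z up, yaw of the block. With the probe fully home probe_grip is 36 mm above this point.
- weight_a: small brass trim weight with a knob, 36 mm across, 30 mm high, loose; origin at the centre of its underside. Leave alone.
- weight_b: larger brass trim weight with a knob, 48 mm across, 37 mm high, loose; origin at the centre of its underside. Leave alone.
- torque_rod: red wound magnetic torque rod, 22 mm thick, 206 mm long along its y axis, with square black ends 28 mm high, lying loose; origin under its middle. Leave alone.
- driver: screwdriver with a yellow handle, 170 mm long, 26 mm thick, lying loose along its x axis; origin under its middle. Leave alone.
- wheel_unit: aluminium reaction wheel housing, 90 x 78 x 52 mm, loose; origin at the centre of its underside. Leave alone.
- terminal_tray: grey tray of terminals, 100 x 80 x 22 mm, loose; origin at the centre of its underside. Leave alone.
- drink_can: green can, 66 mm across, 115 mm high, loose, upright; origin at the centre of its underside. Leave alone.
Not all that is in view belongs to the job. There is more than one size of the part that bears probe_grip; the job needs the smaller. Of the things that look like the part that bears holder_mouth, take the one that is farthest to the robot's right at the start.

How it is judged:
On the way, in this order (a step that is already met when the one before it is completed fails the run):
1. the probe is drawn out of its block (z of probe_tip in the frame of holder_mouth above 0.005 m), for 0.1 s.
2. the probe touches the platform's face while it is still tilted (contact force between probe and platform above 0.4 N and angle between platform's own z axis and vertical above 0.03 rad), for 0.05 s.
3. the face is level to within one degree (angle between platform's own z axis and vertical below 0.0175 rad), for 0.2 s.
At the end, for the whole second after the job is handed in: The platform's face is level to within 1 degree (0.0175 rad) and still; the probe stands at rest in its block, upright within 0.06 rad, its collar down on the block to within 3 mm and its axis within 6 mm of the hole's (angle between platform's own z axis and vertical below 0.0175 rad and angular speed of platform below 0.02 rad/s and horizontal distance between probe_grip and holder_mouth below 0.006 m and z of probe_grip in the frame of holder_mouth below 0.039 m and angle between probe_grip's own z axis and vertical below 0.06 rad and linear speed of probe below 0.02 m/s); the robot touches nothing.
It fails at once if the probe presses on the platform with more than 20 N (contact force between probe and platform above 20 N).
It fails at once if the gripper or arm touches the platform (contact force between any of the fingers, the arm and platform above 0.5 N).
It fails at once if a bystander is moved by more than 15 mm (distance of any of weight_a, weight_b, torque_rod, driver, wheel_unit, terminal_tray, drink_can from where it was at the start of the episode above 0.015 m).
It also fails if it takes over 72 s, if anything falls off the work surface, if the arm or the gripper's body presses on something with over 40 N, if the wrist force passes 120 N, or if a joint passes its speed limit or range.

ROBOT

A 6-joint arm with a two-finger parallel gripper is mounted at the origin on the work surface. World frame = base frame: x ahead of the robot, y to its left, z up, the work surface at z = 0. Lengths are in m, angles in rad, forces in N, time in s.
With the tool pointing down it reaches from about 0.325 to 0.75 m from the base axis. Payload 7.6 kg.
Tool frame: the origin (TCP) lies at the very end of the fingers, on their centre line; the grasp point (between the pads) lies 19 mm behind it; y points along the fingers, z is the direction in which the jaws open and shut, and the axes are right-handed (so a half turn about y gives the same grasp; the last joint's range is limited). The gripper opens to 85 mm and grips with 20 to 120 N. Pads are 22 mm wide; open, the fingers measure 114 mm over their backs; the gripper's body (76 mm by 85 mm) begins 54 mm behind the grasp point. The pads swing forward as they close: fully open they stand 13 mm farther back than shut.
Start: joints at [-1.236, 0.052, 1.401, -0, 1.689, -0.07], TCP at [0.207, -0.483, 0.231] pointing down, gripper open.
Joint ranges: [-2.9, 2.9], [-0.91, 2.17], [0.12, 2.37], [-1.06, 4.2], [0.26, 2.73], [-2.93, 2.93]. Speed limits (rad/s): [2.57, 2.57, 3.01, 3.14, 3.14, 3.14].

INTERFACE

Orientations are given as a rotation vector (axis times angle).
In Python, from bench import telemetry, grab_frame, calibration, order gives the robot as it stands.
- The arm moves only by the tool jog_arm, never from a script. Its argument "moves" is text: rows parted by semicolons, each of 7 numbers parted by spaces: the shift along the tool's x, y, z in m, then the turn, a rotation vector about the tool's x, y, z in rad, then the finger opening in m, from 0 to 0.0854. A call has 1 to 10 rows; each row is the pose to reach, as a shift and turn from the pose commanded when the call began, along the tool's axes at that moment; what a row does not reach only later rows make up. A row lasts 1/12 s, in which the tool goes at most 41.7 mm and 7.16 degrees, less where a joint would pass 70% of its speed; a pose out of reach is approached as far as the arm can. A call with a gripper value outside its range is refused whole. The fingers move at their own pace and stop on an object; "squeeze" is the grip in N (left out, the last holds). Time passes only in rows, so rows that repeat a pose let the fingers close. It gives the time, the measured TCP pose, the force and the opening at its end, in the units of the state.
- telemetry.get_obs(): the state, without advancing time (a new reading comes with each control period).
- grab_frame(name): name is "side" or "top"; returns the picture (480x640x3 uint8, red, green, blue); there is no depth.
- calibration(name): a dict with "fx", "fy", "cx", "cy" (pixels), "R" (3x3) and "t" (3): a world point X has camera coordinates R X + t. Camera axes: x right, y down, z forward; pixel columns grow to the right and rows downward; lengths in m; the calibration is good to about 2 mm. A picture is of the moment at which its call begins. calibration takes no time and is no camera call.
- order.sign_off(): hands the job in, once; it reports no verdict.
The state is a dict: "t": time; "joint_positions": joint angles; "joint_vel": joint speeds; "joint_efforts": joint torques, N m; "position": TCP position; "tool_rot": TCP orientation; "wrist_force": force on the tool from outside, world axes, zero at the start; "ft_torque": the same for the moment, N m; "gripper_width": opening from 0.0 (shut) to 1.0 (fully open).
Only numpy, scipy, OpenCV 4.12 (cv2) and the standard library are available. Lean on these libraries where they do the work, as an engineer would, in place of code of your own. Each camera call takes 0.05 s, during which the arm holds its last target. There are 200 camera calls.

## Working session

There is one attempt and no reset: what is moved stays moved. The work goes in short steps, Python scripts to look and compute and a tool call to move; the robot and the scene stay as the last step left them, time stands still between calls to the robot, and variables do not carry over. Pictures are saved under pics/ and viewed, about 8 in all and at most 12, crops included, and the job is handed in when it is done.

Besides the shell and the picture viewer there is one more tool, called after ">>>" as name(argument=value, ...) on one line, values as JSON. jog_arm: Moves the arm, as the interface text tells. Its arguments: {"type":"object","properties":{"moves":{"type":"string"},"squeeze":{"type":"number"}},"required":["moves"]}

```bash
ls; mkdir -p pics; python3 - <<'E'
from bench import telemetry, grab_frame, calibration
import cv2
for n in("side","top"):
    f=grab_frame(n); cv2.imwrite(f"pics/{n}0.png",f[:,:,::-1])
    c=calibration(n); print(n,c)
print(telemetry.get_obs())
E
```

```text
pics
side {'fx': 457.3841482810626, 'fy': 457.3841482810626, 'cx': 317.43507421195574, 'cy': 242.51894551332762, 'R': array([[ 0.9805266 , -0.19583548, -0.01469904],
       [-0.15928157, -0.74925466, -0.64284278],
       [ 0.1148781 ,  0.63266573, -0.7658571 ]]), 't': array([-0.54817521,  0.1769464 ,  0.90504412])}
top {'fx': 460.8335079130087, 'fy': 460.8335079130087, 'cx': 321.52903898940383, 'cy': 240.88852176896773, 'R': array([[-0.01400003, -0.9998487 , -0.01032355],
       [-0.98382606,  0.01561814, -0.17844425],
       [ 0.17857848,  0.00765835, -0.98389587]]), 't': array([0.06085288, 0.57799378, 1.03838291])}
{'t': 0.1, 'joint_positions': array([-1.23628164e+00,  5.27398016e-02,  1.40160427e+00,  1.02633532e-05,
        1.68860385e+00, -7.03096863e-02]), 'joint_vel': array([ 0.00127072, -0.0019255 , -0.00088702, -0.00074386, -0.00068302,
       -0.00027395]), 'joint_efforts': array([ 9.60248726e-04, -3.82578886e+01, -3.60985708e+01, -1.14627915e-04,
        4.73854525e-03, -1.73091689e-05]), 'position': array([ 0.20670728, -0.48230697,  0.23058399]), 'tool_rot': array([-0.41038331,  2.0002274 , -1.99748331]), 'wrist_force': array([0.52494877, 0.16946931, 0.88537814]), 'ft_torque': array([ 0.01788499, -0.02033548,  0.00396859]), 'gripper_width': 0.9984115323859024}
```

View pics/side0.png

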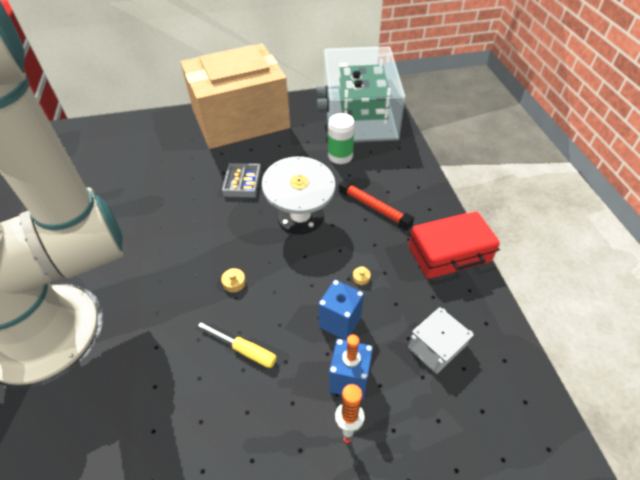

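View pics/top0.png

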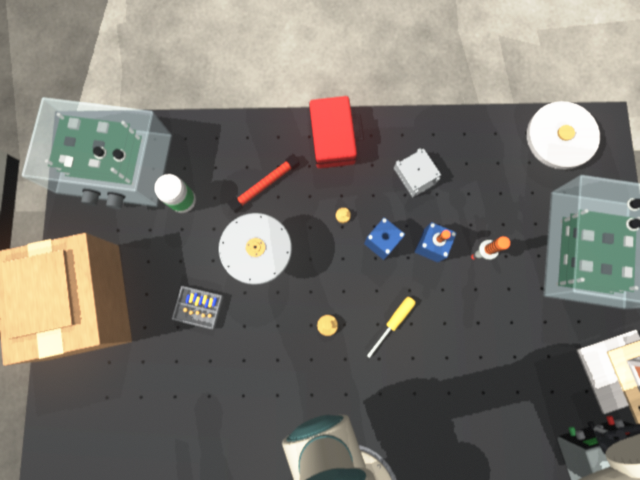

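```bash
cat > h.py <<'E'
import numpy as np, cv2
from bench import telemetry, grab_frame, calibration
C={n:calibration(n) for n in("side","top")}
def ray(n,u,v):
    c=C[n];d=c["R"].T@np.array([(u-c["cx"])/c["fx"],(v-c["cy"])/c["fy"],1]);return -c["R"].T@c["t"],d/np.linalg.norm(d)
def onz(n,u,v,z):
    o,d=ray(n,u,v);return o+d*(z-o[2])/d[2]
def tri(a,b):
    A=np.zeros((3,3));r=np.zeros(3);P=[]
    for n,p in(("side",a),("top",b)):
        o,d=ray(n,*p);M=np.eye(3)-np.outer(d,d);A+=M;r+=M@o;P.append((o,d))
    x=np.linalg.solve(A,r);return x,max(np.linalg.norm(np.cross(x-o,d)) for o,d in P)
def proj(n,X):
    c=C[n];p=c["R"]@np.array(X)+c["t"];return np.array([c["fx"]*p[0]/p[2]+c["cx"],c["fy"]*p[1]/p[2]+c["cy"]])
def mask(img,lo,hi):
    return cv2.inRange(cv2.cvtColor(img,cv2.COLOR_RGB2HSV),np.array(lo),np.array(hi))
def blobs(m,amin=15):
    n,l,s,c=cv2.connectedComponentsWithStats(m)
    return [(tuple(np.round(c[i],1)),tuple(map(int,s[i]))) for i in range(1,n) if s[i][4]>=amin]
E
python3 - <<'E'
from h import *
out=[]
for n,(x,y) in(("side",(275,260)),("top",(360,190))):
    f=cv2.imread(f"pics/{n}0.png")[:,:,::-1].copy()
    print(n)
    for nm,lo,hi in(("orange",(5,150,120),(18,255,255)),("blue",(105,120,60),(125,255,255)),("brass",(18,80,100),(28,255,255)),("red",(0,150,80),(4,255,255))):
        print(nm,[b for b in blobs(mask(f,lo,hi))])
    w,h=(150,190) if n=="side" else (170,90)
    c=cv2.resize(f[y:y+h,x:x+w],None,fx=3,fy=3,interpolation=cv2.INTER_CUBIC) if n=="side" else cv2.resize(f[y:y+h,x:x+w],None,fx=2,fy=2,interpolation=cv2.INTER_CUBIC)
    out.append(c)
H=max(c.shape[0] for c in out)
im=np.hstack([cv2.copyMakeBorder(c,0,H-c.shape[0],0,0,0) for c in out]); print(im.shape)
cv2.imwrite("pics/c1.png",im[:,:,::-1])
E
```

```text
side
orange [((np.float64(373.6), np.float64(201.8)), (347, 186, 55, 36, 298)), ((np.float64(352.4), np.float64(348.1)), (348, 334, 12, 27, 165)), ((np.float64(350.5), np.float64(407.7)), (342, 385, 20, 38, 362))]
blue [((np.float64(343.5), np.float64(333.8)), (319, 282, 53, 113, 2965))]
brass [((np.float64(262.1), np.float64(51.5)), (258, 48, 10, 8, 50)), ((np.float64(232.6), np.float64(73.6)), (197, 57, 81, 31, 340)), ((np.float64(183.5), np.float64(68.8)), (181, 62, 6, 17, 23)), ((np.float64(234.3), np.float64(87.0)), (188, 77, 98, 21, 154)), ((np.float64(236.5), np.float64(177.4)), (234, 169, 7, 20, 79)), ((np.float64(299.6), np.float64(182.1)), (291, 175, 17, 14, 160)), ((np.float64(249.2), np.float64(185.5)), (243, 182, 11, 7, 23)), ((np.float64(361.4), np.float64(275.7)), (352, 266, 19, 20, 262)), ((np.float64(233.6), np.float64(281.3)), (221, 268, 25, 25, 346)), ((np.float64(255.1), np.float64(354.0)), (231, 336, 46, 32, 292)), ((np.float64(352.2), np.float64(339.5)), (348, 336, 9, 8, 60)), ((np.float64(351.5), np.float64(392.8)), (344, 385, 16, 16, 205))]
red [((np.float64(1
[... 1483 characters left out ...]
), (202, 295, 6, 9, 18)), ((np.float64(401.0), np.float64(312.8)), (386, 296, 30, 36, 226)), ((np.float64(210.3), np.float64(303.2)), (208, 298, 5, 10, 18)), ((np.float64(185.0), np.float64(309.7)), (183, 308, 5, 4, 18)), ((np.float64(190.5), np.float64(312.0)), (189, 310, 5, 5, 17)), ((np.float64(197.3), np.float64(312.3)), (195, 311, 5, 4, 15)), ((np.float64(326.9), np.float64(324.9)), (317, 314, 21, 23, 374)), ((np.float64(633.8), np.float64(402.3)), (623, 387, 17, 36, 265))]
red [((np.float64(332.6), np.float64(132.0)), (310, 97, 47, 71, 2783)), ((np.float64(264.2), np.float64(182.8)), (237, 161, 54, 44, 490)), ((np.float64(610.2), np.float64(419.9)), (607, 416, 7, 9, 50))]
(570, 790, 3)
```

View pics/c1.png

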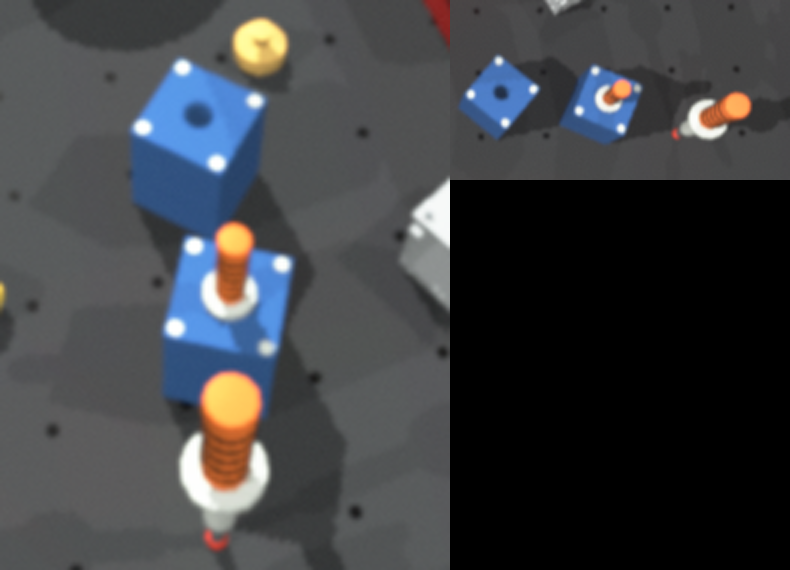

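```bash
python3 - <<'E'
from h import *
np.set_printoptions(precision=4,suppress=True)
s=np.array([(339.7,342),(369,348),(333.3,369.3),(364,376)]);t=np.array([(432.5,225.5),(453.5,234),(424.5,245),(445.5,254)])
ss=[onz("side",*p,.086) for p in s]; tt=[onz("top",*p,.086) for p in t]
print("screws side",np.array(ss),np.mean(ss,0)); print("top",np.array(tt),np.mean(tt,0))
print("tri mean",tri(s.mean(0),t.mean(0)))
print("collar",onz("side",275+229/3,260+292/3,.091),onz("top",438.5,239.7,.091))
print("handle top",onz("side",353,340,.151),onz("top",446,234,.151),tri((353,340),(446,234)))
print("big top",tri((275+231/3,260+401/3),(360+287/2,190+105/2)),"tip",tri((275+217/3,260+543/3),(360+224/2,190+134/2)))
print("hub",tri((299.6,182.1),(255.2,246.9)))
for n in("side","top"):
    f=cv2.imread(f"pics/{n}0.png")[:,:,::-1].copy()
    m=mask(f,(0,0,130),(180,60,255)); R=(255,150,90,70) if n=="side" else (210,205,90,85)
    x,y,w,h=R; q=np.zeros_like(m); q[y:y+h,x:x+w]=m[y:y+h,x:x+w]
    cs,_=cv2.findContours(q,0,2); c=max(cs,key=cv2.contourArea); e=cv2.fitEllipse(cv2.convexHull(c)); print(n,e,cv2.boundingRect(c))
    if n=="top": print([onz(n,*e[0],z) for z in(.1,.108,.116)])
print("can",tri((341,120),(170,186)),"driver",onz("top",403,312,.02),"rod ends",onz("top",296,160,.02),onz("top",240,204,.02),"wa",onz("top",342,215,.03),"wb",onz("top",327,325,.037),"wheel",onz("top",418,172,.05),"emptyblock",onz("top",386,236,.085),"tray",onz("top",198,307,.02))
E
```

```text
screws side [[ 0.5624 -0.1855  0.086 ]
 [ 0.6086 -0.2066  0.086 ]
 [ 0.5408 -0.2318  0.086 ]
 [ 0.5873 -0.2532  0.086 ]] [ 0.5747 -0.2193  0.086 ]
top [[ 0.6046 -0.2038  0.086 ]
 [ 0.584  -0.2507  0.086 ]
 [ 0.5594 -0.183   0.086 ]
 [ 0.5379 -0.2295  0.086 ]] [ 0.5715 -0.2168  0.086 ]
tri mean (array([ 0.5738, -0.2179,  0.0815]), np.float64(0.0015556416833368857))
collar [ 0.5742 -0.2194  0.091 ] [ 0.5703 -0.2144  0.091 ]
handle top [ 0.5743 -0.2193  0.151 ] [ 0.5717 -0.2162  0.151 ] (array([ 0.5738, -0.2174,  0.1468]), np.float64(0.0012537935563192687))
big top (array([ 0.5445, -0.3198,  0.1967]), np.float64(0.001054230430377761)) tip (array([ 0.5451, -0.3197, -0.0095]), np.float64(0.00152852028311502))
hub (array([0.5588, 0.2004, 0.1103]), np.float64(0.0017636838141507902))
side ((298.0578308105469, 186.13502502441406), (62.891700744628906, 73.40491485595703), 90.93766021728516) (261, 156, 75, 64)
top ((254.30580139160156, 248.1728515625), (71.35208892822266, 72.97374725341797), 69.49625396728516) (218, 213, 73, 72)
[array([0.5559, 0.2039, 0.1   ]), array([0.5545, 0.2026, 0.108 ]), array([0.5532, 0.2014, 0.116 ])]
can (array([0.6997, 0.3952, 0.1182]), np.float64(0.00023756058477208844)) driver [ 0.4106 -0.138   0.02  ] rod ends [0.7928 0.1139 0.02  ] [0.6808 0.2532 0.02  ] wa [0.6463 0.0016 0.03  ] wb [0.3828 0.0424 0.037 ] wheel [ 0.7458 -0.1848  0.05  ] emptyblock [ 0.582  -0.0962  0.085 ] tray [0.4293 0.349  0.02  ]
```

```bash
cat >> h.py <<'E'
from scipy.spatial.transform import Rotation as Ro
def st(): 
    o=telemetry.get_obs();return o,Ro.from_rotvec(o["tool_rot"]).as_matrix()
E
python3 - <<'E'
from h import *
np.set_printoptions(precision=4,suppress=True)
o,R=st();print(R, "yaw of x",np.degrees(np.arctan2(R[1,0],R[0,0])))
d=np.array([.573,-.218,.25])-o["position"];print(R.T@d)
# turn about tool y so that z axis -> world x
for tz in((1,0,0),(-1,0,0),(0,1,0),(0,-1,0)):
    ty=np.array([0,0,-1]);T=np.column_stack([np.cross(ty,tz),ty,tz]);print(tz,Ro.from_matrix(R.T@T).as_rotvec())
E
```

```text
[[-0.9192 -0.0004  0.3939]
 [-0.3939  0.0013 -0.9192]
 [-0.0001 -1.     -0.0014]] yaw of x -156.80520735575493
[-0.4408 -0.0192 -0.0987]
(1, 0, 0) [ 0.0011 -1.166  -0.0009]
(-1, 0, 0) [0.001  1.9756 0.0013]
(0, 1, 0) [ 0.0002 -2.7368 -0.0019]
(0, -1, 0) [0.0014 0.4048 0.0002]
```

>>> jog_arm(moves="-0.441 -0.02 -0.099 0.001 -1.166 -0.001 0.06;-0.441 -0.02 -0.099 0.001 -1.166 -0.001 0.06;-0.441 -0.02 -0.099 0.001 -1.166 -0.001 0.06;-0.441 -0.02 -0.099 0.001 -1.166 -0.001 0.06;-0.441 -0.02 -0.099 0.001 -1.166 -0.001 0.06;-0.441 -0.02 -0.099 0.001 -1.166 -0.001 0.06;-0.441 -0.02 -0.099 0.001 -1.166 -0.001 0.06;-0.441 -0.02 -0.099 0.001 -1.166 -0.001 0.06;-0.441 -0.02 -0.099 0.001 -1.166 -0.001 0.06;-0.441 -0.02 -0.099 0.001 -1.166 -0.001 0.06", squeeze=60)

```text
t: 0.93
position: [0.5455, -0.2371, 0.2494]
tool_rot: [-1.213, 1.204, -1.205]
wrist_force: [-0.2, -0.8, -0.5]
gripper_width: 0.704
```

>>> jog_arm(moves="0 0 0 0 0 0 0.06;0 0 0 0 0 0 0.06")

```text
t: 1.1
position: [0.5453, -0.2371, 0.2485]
tool_rot: [-1.212, 1.208, -1.206]
wrist_force: [-0.7, -0.5, -0.0]
gripper_width: 0.702
```

```bash
cat >> h.py <<'E'
np.set_printoptions(precision=4,suppress=True)
def to(p):
    o,R=st();T=np.array([[0,0,1],[-1,0,0],[0,-1,0.]])
    print("t",o["t"],"pos",o["position"],"shift",R.T@(np.array(p)-o["position"]),"turn",Ro.from_matrix(R.T@T).as_rotvec(),"F",o["wrist_force"],"w",o["gripper_width"])
E
python3 - <<'E'
from h import *
to((.573,-.218,.25))
for n,(x,y,w,h) in(("side",(250,200,200,220)),("top",(340,130,200,180))):
    f=grab_frame(n); cv2.imwrite(f"pics/{n}1.png",f[:,:,::-1])
s=cv2.imread("pics/side1.png")[180:440,250:450];t=cv2.imread("pics/top1.png")[130:390,350:550]
cv2.imwrite("pics/c2.png",cv2.resize(np.hstack([s,t]),None,fx=2,fy=2))
E
```

```text
t 1.1 pos [ 0.5453 -0.2371  0.2485] shift [-0.019  -0.0015  0.0277] turn [0.0015 0.0034 0.0006] F [-0.6709 -0.4666 -0.0051] w 0.7015375258091643
```

View pics/c2.png

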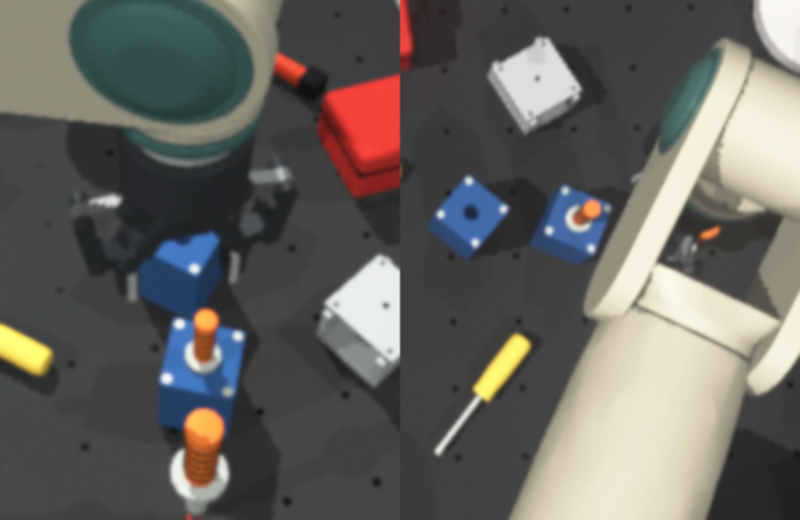

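>>> jog_arm(moves="-0.019 0 0.0277 0.0015 0.0034 0 0.06;-0.019 0.03 0.0277 0.0015 0.0034 0 0.06;-0.019 0.06 0.0277 0.0015 0.0034 0 0.06;-0.019 0.09 0.0277 0.0015 0.0034 0 0.06;-0.019 0.115 0.0277 0.0015 0.0034 0 0.06;-0.019 0.136 0.0277 0.0015 0.0034 0 0.06;-0.019 0.136 0.0277 0.0015 0.0034 0 0.06")

```text
t: 1.78
position: [0.5685, -0.2203, 0.1083]
tool_rot: [-1.21, 1.219, -1.209]
wrist_force: [-1.2, -0.0, -1.2]
gripper_width: 0.702
```

>>> jog_arm(moves="0 0 0 0 0 0 0.03;0 0 0 0 0 0 0.01;0 0 0 0 0 0 0.01;0 0 0 0 0 0 0.01;0 0 0 0 0 0 0.01;0 0 0 0 0 0 0.01", squeeze=60)

```text
t: 2.28
position: [0.5728, -0.2207, 0.1162]
tool_rot: [-1.206, 1.206, -1.217]
wrist_force: [-0.3, -0.3, 6.8]
gripper_width: 0.192
```

```bash
python3 - <<'E'
from h import *
to((.573,-.218,.112))
print(st()[0]["ft_torque"])
E
```

```text
t 2.2833 pos [ 0.5728 -0.2207  0.1162] shift [-0.0027  0.0041  0.0001] turn [-0.0053 -0.0035  0.0035] F [-0.2943 -0.3489  6.8382] w 0.19223684873291125
[-0.1715  0.2155 -0.0232]
```

>>> jog_arm(moves="0 -0.005 0 0 0 0 0.01;0 -0.012 0 0 0 0 0.01;0 -0.02 0 0 0 0 0.01;0 -0.02 0 0 0 0 0.01", squeeze=80)

```text
t: 2.62
position: [0.5727, -0.2202, 0.1361]
tool_rot: [-1.206, 1.207, -1.216]
wrist_force: [0.4, -0.1, -0.7]
gripper_width: 0.186
```

```bash
python3 - <<'E'
from h import *
to((.573,-.218,.112))
print(st()[0]["ft_torque"])
E
```

```text
t 2.6167 pos [ 0.5727 -0.2202  0.1361] shift [-0.0023  0.0241  0.0002] turn [-0.0046 -0.0033  0.0026] F [ 0.4136 -0.0894 -0.7195] w 0.18601774854601147
[-0.0206 -0.0512  0.0644]
```

>>> jog_arm(moves="0 -0.02 0 0 0 0 0.01;0 -0.05 0 0 0 0 0.01;0 -0.085 0 0 0 0 0.01;0 -0.12 0 0 0 0 0.01;0 -0.12 0 0 0 0 0.01;0 -0.12 0 0 0 0 0.01")

```text
t: 3.12
position: [0.5725, -0.2201, 0.2567]
tool_rot: [-1.205, 1.205, -1.218]
wrist_force: [-0.3, -0.2, -2.9]
gripper_width: 0.187
```

```bash
python3 - <<'E'
from h import *
to((.555,.203,.255))
print(st()[0]["ft_torque"])
f=grab_frame("side");cv2.imwrite("pics/side2.png",f[:,:,::-1]);g=grab_frame("top");cv2.imwrite("pics/top2.png",g[:,:,::-1])
p=st()[0]["position"]
for n,im in(("side",f),("top",g)):
    print(n,"pred tip",proj(n,p-[0,0,.107]),"grip",proj(n,p+[0,0,.005]));
    for nm,lo,hi in(("red",(0,120,60),(5,255,255)),("red2",(170,120,60),(180,255,255)),("or",(5,150,120),(18,255,255))): print(nm,[b for b in blobs(mask(im,lo,hi),4) if 300<b[0][0]<480 and 220<b[0][1]<400])
cv2.imwrite("pics/c3.png",cv2.resize(np.hstack([f[180:440,250:450],g[130:390,350:550]])[:,:,::-1],None,fx=2,fy=2))
E
```

```text
t 3.1167 pos [ 0.5725 -0.2201  0.2567] shift [-0.423   0.     -0.0189] turn [-0.0069 -0.0033  0.0037] F [-0.3038 -0.1507 -2.9109] w 0.1866940129429231
[-0.0202  0.0311 -0.0356]
side pred tip [351.049 342.251] grip [354.4055 303.8441]
red [((np.float64(451.5), np.float64(243.1)), (409, 211, 90, 68, 4117)), ((np.float64(352.6), np.float64(338.8)), (350, 337, 6, 4, 14)), ((np.float64(358.5), np.float64(387.5)), (357, 386, 4, 4, 4))]
red2 [((np.float64(457.5), np.float64(265.2)), (456, 264, 4, 3, 4)), ((np.float64(464.5), np.float64(264.3)), (462, 264, 6, 2, 6))]
or [((np.float64(357.3), np.float64(290.6)), (352, 283, 12, 16, 145)), ((np.float64(356.8), np.float64(301.2)), (354, 300, 7, 3, 13)), ((np.float64(356.4), np.float64(304.6)), (353, 303, 8, 4, 18)), ((np.float64(355.5), np.float64(311.7)), (351, 307, 9, 10, 62))]
top pred tip [446.919 234.643] grip [461.9199 223.4659]
red []
red2 []
or []
```

View pics/c3.png

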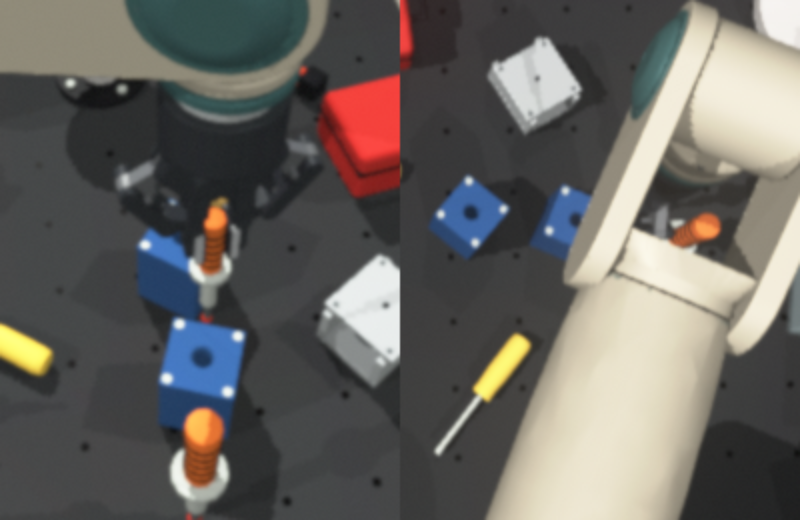

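>>> jog_arm(moves="-0.03 0.007 -0.001 -0.007 -0.003 0.004 0.01;-0.07 0.007 -0.003 -0.007 -0.003 0.004 0.01;-0.11 0.007 -0.005 -0.007 -0.003 0.004 0.01;-0.15 0.007 -0.007 -0.007 -0.003 0.004 0.01;-0.19 0.007 -0.009 -0.007 -0.003 0.004 0.01;-0.23 0.007 -0.011 -0.007 -0.003 0.004 0.01;-0.27 0.007 -0.013 -0.007 -0.003 0.004 0.01;-0.31 0.007 -0.015 -0.007 -0.003 0.004 0.01;-0.34 0.007 -0.0165 -0.007 -0.003 0.004 0.01;-0.362 0.007 -0.0165 -0.007 -0.003 0.004 0.01")

```text
t: 4.05
position: [0.555, 0.1451, 0.2438]
tool_rot: [-1.215, 1.216, -1.202]
wrist_force: [-0.3, -0.0, -1.3]
gripper_width: 0.187
```

>>> jog_arm(moves="0 0.01 0 0 0 0 0.01;0 0.022 0 0 0 0 0.01;0 0.022 0 0 0 0 0.01;0 0.022 0 0 0 0 0.01;0 0.022 0 0 0 0 0.01")

```text
t: 4.47
position: [0.5563, 0.1411, 0.2237]
tool_rot: [-1.211, 1.216, -1.206]
wrist_force: [0.6, -0.4, -1.8]
gripper_width: 0.184
```

```bash
python3 - <<'E'
from h import *
to((.556,.142,.225)); print(st()[0]["ft_torque"])
E
```

```text
t 4.4667 pos [0.5563 0.1411 0.2237] shift [-0.0009 -0.0013 -0.0003] turn [ 0.0062 -0.0022 -0.0023] F [ 0.5814 -0.4305 -1.7532] w 0.1839966037255277
[ 0.0096 -0.0128 -0.0108]
```

>>> jog_arm(moves="0 0.001 0 0.006 -0.002 -0.002 0.01;0 0.002 0 0.006 -0.002 -0.002 0.01;0 0.0025 0 0.006 -0.002 -0.002 0.01;0 0.0025 0 0.006 -0.002 -0.002 0.01")

```text
t: 4.8
position: [0.5563, 0.1421, 0.2218]
tool_rot: [-1.209, 1.208, -1.208]
wrist_force: [0.3, -0.2, -3.0]
gripper_width: 0.188
```

>>> jog_arm(moves="0 0.001 0 0 0 0 0.01;0 0.002 0 0 0 0 0.01;0 0.0025 0 0 0 0 0.01;0 0.0025 0 0 0 0 0.01")

```text
t: 5.13
position: [0.5562, 0.1423, 0.219]
tool_rot: [-1.209, 1.208, -1.208]
wrist_force: [-0.1, 0.3, -1.1]
gripper_width: 0.192
```

>>> jog_arm(moves="0 0.001 0 0 0 0 0.01;0 0.002 0 0 0 0 0.01;0 0.0025 0 0 0 0 0.01;0 0.0025 0 0 0 0 0.01")

```text
t: 5.47
position: [0.5564, 0.1423, 0.2167]
tool_rot: [-1.209, 1.208, -1.208]
wrist_force: [-0.4, 0.1, -0.3]
gripper_width: 0.184
```

>>> jog_arm(moves="0 0.001 0 0 0 0 0.01;0 0.002 0 0 0 0 0.01;0 0.0025 0 0 0 0 0.01;0 0.0025 0 0 0 0 0.01")

```text
t: 5.8
position: [0.5564, 0.1423, 0.2144]
tool_rot: [-1.209, 1.207, -1.208]
wrist_force: [0.4, -0.3, 2.2]
gripper_width: 0.19
```

>>> jog_arm(moves="0 -0.012 0 0 0 0 0.01;0 -0.021 0 0 0 0 0.01;-0.03 -0.021 -0.03 0 0 0 0.01;-0.06 -0.021 -0.06 0 0 0 0.01;-0.06 -0.021 -0.06 0 0 0 0.01;-0.06 -0.015 -0.06 0 0 0 0.01;-0.06 -0.01 -0.06 0 0 0 0.01;-0.06 -0.01 -0.06 0 0 0 0.01;-0.06 -0.01 -0.06 0 0 0 0.01")

```text
t: 6.55
position: [0.4967, 0.2016, 0.224]
tool_rot: [-1.209, 1.209, -1.208]
wrist_force: [-0.9, 1.0, 0.1]
gripper_width: 0.191
```

>>> jog_arm(moves="0 0.001 0 0 0 0 0.01;0 0.002 0 0 0 0 0.01;0 0.0025 0 0 0 0 0.01;0 0.0025 0 0 0 0 0.01")

```text
t: 6.88
position: [0.4966, 0.202, 0.2219]
tool_rot: [-1.208, 1.208, -1.209]
wrist_force: [0.4, -0.7, 1.4]
gripper_width: 0.184
```

```bash
python3 - <<'E'
from h import *
to((.496,.202,.22)); print(st()[0]["ft_torque"])
E
```

```text
t 6.8833 pos [0.4966 0.202  0.2219] shift [-0.      0.0019 -0.0006] turn [-0.0015  0.0011 -0.0006] F [ 0.3616 -0.7094  1.3572] w 0.18449907024368375
[ 0.0529 -0.088  -0.0165]
```

>>> jog_arm(moves="0 -0.012 0 0 0 0 0.01;0 -0.019 0 0 0 0 0.01;-0.03 -0.019 0.03 0 0 0 0.01;-0.06 -0.019 0.06 0 0 0 0.01;-0.06 -0.019 0.06 0 0 0 0.01;-0.06 -0.014 0.06 0 0 0 0.01;-0.06 -0.009 0.06 0 0 0 0.01;-0.06 -0.009 0.06 0 0 0 0.01;-0.06 -0.009 0.06 0 0 0 0.01")

```text
t: 7.63
position: [0.5556, 0.2616, 0.2317]
tool_rot: [-1.208, 1.208, -1.209]
wrist_force: [-0.5, -0.4, -0.9]
gripper_width: 0.187
```

>>> jog_arm(moves="0 0.001 0 0 0 0 0.01;0 0.002 0 0 0 0 0.01;0 0.0025 0 0 0 0 0.01;0 0.0025 0 0 0 0 0.01")

```text
t: 7.97
position: [0.556, 0.2621, 0.2286]
tool_rot: [-1.208, 1.208, -1.208]
wrist_force: [-0.6, 0.4, -0.9]
gripper_width: 0.188
```

>>> jog_arm(moves="0 0.001 0 0 0 0 0.01;0 0.002 0 0 0 0 0.01;0 0.0025 0 0 0 0 0.01;0 0.0025 0 0 0 0 0.01")

```text
t: 8.3
position: [0.5562, 0.2623, 0.226]
tool_rot: [-1.209, 1.208, -1.208]
wrist_force: [0.2, -1.1, 0.8]
gripper_width: 0.19
```

>>> jog_arm(moves="0 0.001 0 0 0 0 0.01;0 0.002 0 0 0 0 0.01;0 0.0025 0 0 0 0 0.01;0 0.0025 0 0 0 0 0.01")

```text
t: 8.63
position: [0.5563, 0.2624, 0.2239]
tool_rot: [-1.208, 1.207, -1.208]
wrist_force: [-0.9, -0.7, 3.8]
gripper_width: 0.188
```

>>> jog_arm(moves="0 -0.005 0 0 0 0 0.01;0 -0.01 0 0 0 0 0.01;0.001 -0.01 -0.014 0 0 0 0.01;0.002 -0.01 -0.028 0 0 0 0.01;0.002 -0.008 -0.028 0 0 0 0.01;0.002 -0.006 -0.028 0 0 0 0.01;0.002 -0.006 -0.028 0 0 0 0.01")

```text
t: 9.22
position: [0.5282, 0.2602, 0.2285]
tool_rot: [-1.21, 1.208, -1.208]
wrist_force: [-0.5, 0.9, -0.2]
gripper_width: 0.186
```

>>> jog_arm(moves="0 0.0004 0 0 0 0 0.01;0 0.0008 0 0 0 0 0.01;0 0.0012 0 0 0 0 0.01;0 0.0016 0 0 0 0 0.01;0 0.002 0 0 0 0 0.01;0 0.0024 0 0 0 0 0.01;0 0.0028 0 0 0 0 0.01;0 0.0032 0 0 0 0 0.01;0 0.0036 0 0 0 0 0.01;0 0.004 0 0 0 0 0.01")

```text
t: 10.05
position: [0.5282, 0.2603, 0.2255]
tool_rot: [-1.208, 1.207, -1.208]
wrist_force: [-0.2, 0.6, 2.5]
gripper_width: 0.191
```

>>> jog_arm(moves="0 0.0003 0 0 0 0 0.01;0 0.0006 0 0 0 0 0.01;0 0.0009 0 0 0 0 0.01;0 0.0012 0 0 0 0 0.01;0 0.0015 0 0 0 0 0.01;0 0.0018 0 0 0 0 0.01;0 0.0021 0 0 0 0 0.01;0 0.0024 0 0 0 0 0.01;0 0.0027 0 0 0 0 0.01;0 0.003 0 0 0 0 0.01")

```text
t: 10.88
position: [0.5282, 0.2606, 0.2231]
tool_rot: [-1.208, 1.207, -1.208]
wrist_force: [-1.2, 0.6, 6.5]
gripper_width: 0.186
```

>>> jog_arm(moves="0 0.0003 0 0 0 0 0.01;0 0.0006 0 0 0 0 0.01;0 0.0009 0 0 0 0 0.01;0 0.0012 0 0 0 0 0.01;0 0.0015 0 0 0 0 0.01;0 0.0018 0 0 0 0 0.01;0 0.0021 0 0 0 0 0.01;0 0.0024 0 0 0 0 0.01;0 0.0027 0 0 0 0 0.01;0 0.003 0 0 0 0 0.01")

```text
t: 11.72
position: [0.5281, 0.2609, 0.2204]
tool_rot: [-1.207, 1.207, -1.207]
wrist_force: [-2.1, 1.9, 7.5]
gripper_width: 0.188
```

>>> jog_arm(moves="0 0.0002 0 0 0 0 0.01;0 0.0004 0 0 0 0 0.01;0 0.0004 0 0 0 0 0.01;0 0.0004 0 0 0 0 0.01;0 0.0004 0 0 0 0 0.01;0 0.0004 0 0 0 0 0.01")

```text
t: 12.22
position: [0.528, 0.261, 0.2196]
tool_rot: [-1.208, 1.208, -1.206]
wrist_force: [-1.6, 2.9, 5.9]
gripper_width: 0.186
```

>>> jog_arm(moves="0 -0.004 0 0 0 0 0.01;0 -0.006 0 0 0 0 0.01;0 -0.006 0 0 0 0 0.01;0 -0.0035 0 0 0 0 0.01;0 -0.0025 0 0 0 0 0.01;0 -0.0025 0 0 0 0 0.01;0 -0.0025 0 0 0 0 0.01")

```text
t: 12.8
position: [0.5282, 0.2601, 0.2213]
tool_rot: [-1.209, 1.208, -1.208]
wrist_force: [0.1, 0.5, 0.6]
gripper_width: 0.189
```

>>> jog_arm(moves="0 0.0008 0 0 0 0 0.01;0 0.0013 0 0 0 0 0.01;0 0.0013 0 0 0 0 0.01;0 0.0013 0 0 0 0 0.01")

```text
t: 13.13
position: [0.5282, 0.2602, 0.2202]
tool_rot: [-1.209, 1.208, -1.208]
wrist_force: [0.1, -0.7, 1.7]
gripper_width: 0.189
```

>>> jog_arm(moves="0 -0.01 0 0 0 0 0.01;0 -0.0165 0 0 0 0 0.01;-0.02 -0.0165 -0.015 0 0 0 0.01;0.028 -0.0165 -0.022 0 0 0 0.01;0.056 -0.0165 -0.029 0 0 0 0.01;0.084 -0.0165 -0.026 0 0 0 0.01;0.084 -0.0165 -0.026 0 0 0 0.01;0.084 -0.008 -0.026 0 0 0 0.01;0.084 -0.002 -0.026 0 0 0 0.01;0.084 -0.002 -0.026 0 0 0 0.01")

```text
t: 13.97
position: [0.5021, 0.1768, 0.2204]
tool_rot: [-1.21, 1.208, -1.207]
wrist_force: [2.1, -0.9, 1.4]
gripper_width: 0.189
```

>>> jog_arm(moves="0 0.001 0 0 0 0 0.01;0 0.0015 0 0 0 0 0.01;0 0.0015 0 0 0 0 0.01;0 0.0015 0 0 0 0 0.01")

```text
t: 14.3
position: [0.5023, 0.1766, 0.2208]
tool_rot: [-1.209, 1.207, -1.208]
wrist_force: [0.2, -0.4, 0.4]
gripper_width: 0.188
```

>>> jog_arm(moves="0 -0.01 0 0 0 0 0.01;0 -0.012 0.01 0 0 0 0.01;0.01 -0.012 0.03 0 0 0 0.01;0.02 -0.012 0.055 0 0 0 0.01;0.032 -0.012 0.082 0 0 0 0.01;0.032 -0.01 0.082 0 0 0 0.01;0.032 -0.006 0.082 0 0 0 0.01;0.032 -0.001 0.082 0 0 0 0.01;0.032 -0.001 0.082 0 0 0 0.01;0.032 -0.001 0.082 0 0 0 0.01")

```text
t: 15.13
position: [0.5835, 0.1449, 0.2216]
tool_rot: [-1.21, 1.207, -1.207]
wrist_force: [-0.1, 0.4, -1.9]
gripper_width: 0.188
```

>>> jog_arm(moves="0 0.0008 0 0 0 0 0.01;0 0.0012 0 0 0 0 0.01;0 0.0012 0 0 0 0 0.01;0 0.0012 0 0 0 0 0.01")

```text
t: 15.47
position: [0.5842, 0.1445, 0.2206]
tool_rot: [-1.209, 1.207, -1.208]
wrist_force: [0.2, 0.4, -0.5]
gripper_width: 0.189
```

>>> jog_arm(moves="0 -0.01 0 0 0 0 0.01;0 -0.012 0 0 0 0 0.01;-0.025 -0.012 0.008 0 0 0 0.01;-0.055 -0.012 0.018 0 0 0 0.01;-0.084 -0.012 0.026 0 0 0 0.01;-0.084 -0.01 0.026 0 0 0 0.01;-0.084 -0.006 0.026 0 0 0 0.01;-0.084 -0.001 0.026 0 0 0 0.01;-0.084 -0.001 0.026 0 0 0 0.01;-0.084 -0.001 0.026 0 0 0 0.01")

```text
t: 16.3
position: [0.6101, 0.2274, 0.2214]
tool_rot: [-1.209, 1.209, -1.209]
wrist_force: [-0.0, 0.8, -0.8]
gripper_width: 0.186
```

>>> jog_arm(moves="0 0.0008 0 0 0 0 0.01;0 0.0012 0 0 0 0 0.01;0 0.0012 0 0 0 0 0.01;0 0.0012 0 0 0 0 0.01")

```text
t: 16.63
position: [0.6103, 0.228, 0.2206]
tool_rot: [-1.208, 1.208, -1.209]
wrist_force: [-0.7, -1.0, -1.2]
gripper_width: 0.19
```

>>> jog_arm(moves="0 0.0008 0 0 0 0 0.01;0 0.0012 0 0 0 0 0.01;0 0.0012 0 0 0 0 0.01;0 0.0012 0 0 0 0 0.01")

```text
t: 16.97
position: [0.6103, 0.2284, 0.2192]
tool_rot: [-1.209, 1.207, -1.208]
wrist_force: [0.1, -1.5, 0.7]
gripper_width: 0.189
```

>>> jog_arm(moves="0 0.0008 0 0 0 0 0.01;0 0.0012 0 0 0 0 0.01;0 0.0012 0 0 0 0 0.01;0 0.0012 0 0 0 0 0.01")

```text
t: 17.3
position: [0.6103, 0.2284, 0.218]
tool_rot: [-1.209, 1.207, -1.208]
wrist_force: [0.5, -0.7, 1.8]
gripper_width: 0.188
```

>>> jog_arm(moves="0 -0.01 0 0 0 0 0.01;0 -0.012 0 0 0 0 0.01;0.025 -0.012 -0.008 0 0 0 0.01;0.055 -0.012 -0.018 0 0 0 0.01;0.084 -0.012 -0.026 0 0 0 0.01;0.084 -0.01 -0.026 0 0 0 0.01;0.084 -0.006 -0.026 0 0 0 0.01;0.084 -0.001 -0.026 0 0 0 0.01;0.084 0 -0.026 0 0 0 0.01;0.084 0 -0.026 0 0 0 0.01")

```text
t: 18.13
position: [0.5846, 0.145, 0.2176]
tool_rot: [-1.209, 1.207, -1.208]
wrist_force: [-0.5, -1.1, 1.8]
gripper_width: 0.188
```

>>> jog_arm(moves="0 0.0005 0 0 0 0 0.01;0 0.001 0 0 0 0 0.01;0 0.001 0 0 0 0 0.01;0 0.001 0 0 0 0 0.01")

```text
t: 18.47
position: [0.5845, 0.1447, 0.2171]
tool_rot: [-1.208, 1.207, -1.208]
wrist_force: [0.7, -0.6, 2.3]
gripper_width: 0.191
```

>>> jog_arm(moves="0 -0.013 0 0 0 0 0.01;0 -0.015 -0.02 0 0 0 0.01;0 -0.015 -0.055 0 0 0 0.01;0 -0.015 -0.0855 0 0 0 0.01;-0.03 -0.015 -0.0855 0 0 0 0.01;-0.06 -0.015 -0.0855 0 0 0 0.01;-0.088 -0.015 -0.0855 0 0 0 0.01;-0.088 -0.012 -0.0855 0 0 0 0.01;-0.088 -0.007 -0.0855 0 0 0 0.01;-0.088 -0.007 -0.0855 0 0 0 0.01")

```text
t: 19.3
position: [0.4982, 0.2322, 0.2221]
tool_rot: [-1.211, 1.209, -1.207]
wrist_force: [-0.2, 2.3, 1.3]
gripper_width: 0.187
```

>>> jog_arm(moves="0 0.0006 0 0 0 0 0.01;0 0.0012 0 0 0 0 0.01;0 0.0018 0 0 0 0 0.01;0 0.0024 0 0 0 0 0.01;0 0.003 0 0 0 0 0.01;0 0.003 0 0 0 0 0.01;0 0.003 0 0 0 0 0.01")

```text
t: 19.88
position: [0.4987, 0.232, 0.2209]
tool_rot: [-1.209, 1.208, -1.208]
wrist_force: [-1.6, 0.1, 2.0]
gripper_width: 0.189
```

>>> jog_arm(moves="0 0.0003 0 0 0 0 0.01;0 0.0006 0 0 0 0 0.01;0 0.0009 0 0 0 0 0.01;0 0.0012 0 0 0 0 0.01;0 0.0015 0 0 0 0 0.01;0 0.0018 0 0 0 0 0.01;0 0.0021 0 0 0 0 0.01;0 0.0024 0 0 0 0 0.01;0 0.0026 0 0 0 0 0.01;0 0.0026 0 0 0 0 0.01")

```text
t: 20.72
position: [0.4986, 0.2323, 0.2186]
tool_rot: [-1.208, 1.208, -1.208]
wrist_force: [-2.9, 0.9, 5.8]
gripper_width: 0.19
```

>>> jog_arm(moves="0 0 0 0 0 0 0.01;0 0 0 0 0 0 0.01;0 0 0 0 0 0 0.01")

```text
t: 20.97
position: [0.4986, 0.2323, 0.2183]
tool_rot: [-1.209, 1.208, -1.208]
wrist_force: [-2.6, 1.0, 5.3]
gripper_width: 0.193
```

>>> jog_arm(moves="0 -0.004 0 0 0 0 0.01;0 -0.007 0 0 0 0 0.01;0 -0.007 0 0 0 0 0.01;0 -0.004 0 0 0 0 0.01;0 -0.003 0 0 0 0 0.01;0 -0.003 0 0 0 0 0.01;0 -0.003 0 0 0 0 0.01")

```text
t: 21.55
position: [0.4988, 0.2322, 0.221]
tool_rot: [-1.209, 1.208, -1.208]
wrist_force: [1.4, -0.7, 0.8]
gripper_width: 0.19
```

>>> jog_arm(moves="0 0.0008 0 0 0 0 0.01;0 0.0012 0 0 0 0 0.01;0 0.0012 0 0 0 0 0.01;0 0.0012 0 0 0 0 0.01")

```text
t: 21.88
position: [0.4987, 0.2322, 0.2201]
tool_rot: [-1.209, 1.208, -1.208]
wrist_force: [1.3, 0.1, 1.2]
gripper_width: 0.19
```

>>> jog_arm(moves="0 -0.01 0 0 0 0 0.01;0 -0.013 0 0 0 0 0.01;-0.014 -0.013 0.03 0 0 0 0.01;-0.025 -0.013 0.06 0 0 0 0.01;-0.025 -0.013 0.086 0 0 0 0.01;-0.025 -0.01 0.086 0 0 0 0.01;-0.025 -0.006 0.086 0 0 0 0.01;-0.025 -0.0015 0.086 0 0 0 0.01;-0.025 -0.0015 0.086 0 0 0 0.01;-0.025 -0.0015 0.086 0 0 0 0.01")

```text
t: 22.72
position: [0.5841, 0.2574, 0.2222]
tool_rot: [-1.208, 1.207, -1.208]
wrist_force: [0.1, -0.1, -0.7]
gripper_width: 0.19
```

>>> jog_arm(moves="0 0.0008 0 0 0 0 0.01;0 0.0012 0 0 0 0 0.01;0 0.0012 0 0 0 0 0.01;0 0.0012 0 0 0 0 0.01")

```text
t: 23.05
position: [0.5845, 0.2574, 0.2208]
tool_rot: [-1.209, 1.207, -1.208]
wrist_force: [-0.4, -1.4, 0.7]
gripper_width: 0.188
```

>>> jog_arm(moves="0 -0.01 0 0 0 0 0.01;0 -0.013 0 0 0 0 0.01;0.03 -0.013 0.015 0 0 0 0.01;0.06 -0.013 0.028 0 0 0 0.01;0.086 -0.013 0.028 0 0 0 0.01;0.086 -0.01 0.028 0 0 0 0.01;0.086 -0.006 0.028 0 0 0 0.01;0.086 -0.001 0.028 0 0 0 0.01;0.086 -0.001 0.028 0 0 0 0.01;0.086 -0.001 0.028 0 0 0 0.01")

```text
t: 23.88
position: [0.6126, 0.1724, 0.2212]
tool_rot: [-1.21, 1.207, -1.207]
wrist_force: [0.4, -0.9, 0.0]
gripper_width: 0.185
```

>>> jog_arm(moves="0 0.0008 0 0 0 0 0.01;0 0.0012 0 0 0 0 0.01;0 0.0012 0 0 0 0 0.01;0 0.0012 0 0 0 0 0.01")

```text
t: 24.22
position: [0.6127, 0.1718, 0.2203]
tool_rot: [-1.209, 1.207, -1.207]
wrist_force: [0.3, 0.5, 0.3]
gripper_width: 0.186
```

>>> jog_arm(moves="0 -0.01 0 0 0 0 0.01;0 -0.013 0 0 0 0 0.01;0.015 -0.013 -0.03 0 0 0 0.01;0.025 -0.013 -0.06 0 0 0 0.01;0.025 -0.013 -0.086 0 0 0 0.01;0.025 -0.01 -0.086 0 0 0 0.01;0.025 -0.006 -0.086 0 0 0 0.01;0.025 -0.001 -0.086 0 0 0 0.01;0.025 -0.001 -0.086 0 0 0 0.01;0.025 -0.001 -0.086 0 0 0 0.01")

```text
t: 25.05
position: [0.5275, 0.1463, 0.2208]
tool_rot: [-1.209, 1.208, -1.208]
wrist_force: [-0.1, 0.8, 0.7]
gripper_width: 0.191
```

>>> jog_arm(moves="0 0.0008 0 0 0 0 0.01;0 0.0012 0 0 0 0 0.01;0 0.0012 0 0 0 0 0.01;0 0.0012 0 0 0 0 0.01")

```text
t: 25.38
position: [0.5272, 0.1463, 0.22]
tool_rot: [-1.208, 1.207, -1.208]
wrist_force: [0.6, 0.4, -0.2]
gripper_width: 0.19
```

>>> jog_arm(moves="0 0.0008 0 0 0 0 0.01;0 0.0008 0 0 0 0 0.01;0 0.0008 0 0 0 0 0.01")

```text
t: 25.63
position: [0.527, 0.1463, 0.2192]
tool_rot: [-1.208, 1.207, -1.208]
wrist_force: [0.5, 0.8, 1.9]
gripper_width: 0.185
```

>>> jog_arm(moves="0 0 0 0 0 0 0.01;0 0 0 0 0 0 0.01")

```text
t: 25.8
position: [0.5269, 0.1463, 0.2192]
tool_rot: [-1.208, 1.207, -1.208]
wrist_force: [1.9, 0.8, 1.8]
gripper_width: 0.19
```

>>> jog_arm(moves="0 0 0 0 0 0 0.01;0 0 0 0 0 0 0.01")

```text
t: 25.97
position: [0.5269, 0.1463, 0.2191]
tool_rot: [-1.209, 1.207, -1.208]
wrist_force: [0.8, -0.5, 1.2]
gripper_width: 0.187
```

>>> jog_arm(moves="0 -0.005 0 0 0 0 0.01;0 -0.015 0 0 0 0 0.01;0 -0.03 0 0 0 0 0.01;0 -0.03 0 0 0 0 0.01;0 -0.03 0 0 0 0 0.01;0 -0.03 0 0 0 0 0.01")

```text
t: 26.47
position: [0.5265, 0.1462, 0.2482]
tool_rot: [-1.21, 1.209, -1.208]
wrist_force: [-0.7, 0.7, -1.4]
gripper_width: 0.188
```

>>> jog_arm(moves="0 0 0 0 0 0 0.01;0 0 0 0 0 0 0.01")

```text
t: 26.63
position: [0.5265, 0.1462, 0.248]
tool_rot: [-1.21, 1.209, -1.207]
wrist_force: [-0.5, 0.1, -0.5]
gripper_width: 0.189
```

>>> jog_arm(moves="0 0 0 0 0 0 0.01;0 0 0 0 0 0 0.01")

```text
t: 26.8
position: [0.5267, 0.1462, 0.2486]
tool_rot: [-1.21, 1.208, -1.208]
wrist_force: [-0.1, -0.5, -1.8]
gripper_width: 0.192
```

```bash
python3 - <<'E'
from h import *
to((.573,-.22,.255))
f=grab_frame("side");cv2.imwrite("pics/side3.png",f[:,:,::-1])
p=st()[0]["position"]
print("pred ball",proj("side",p-[0,0,.103]),[b for b in blobs(mask(f,(0,120,60),(5,255,255)),4) if b[1][4]<60])
x,y=[int(v) for v in proj("side",p-[0,0,.05])]
cv2.imwrite("pics/c4.png",cv2.resize(f[max(0,y-90):y+90,x-120:x+120][:,:,::-1],None,fx=3,fy=3))
E
```

```text
t 26.8 pos [0.5267 0.1462 0.2486] shift [ 0.3663 -0.0066  0.0458] turn [-0.0001  0.0016 -0.0005] F [-0.091  -0.5173 -1.8109] w 0.1916429618328174
pred ball [287.225  189.2886] [((np.float64(62.5), np.float64(115.1)), (61, 111, 5, 8, 22)), ((np.float64(473.5), np.float64(265.5)), (471, 265, 6, 2, 6)), ((np.float64(346.4), np.float64(440.5)), (343, 438, 8, 6, 30))]
```

View pics/c4.png

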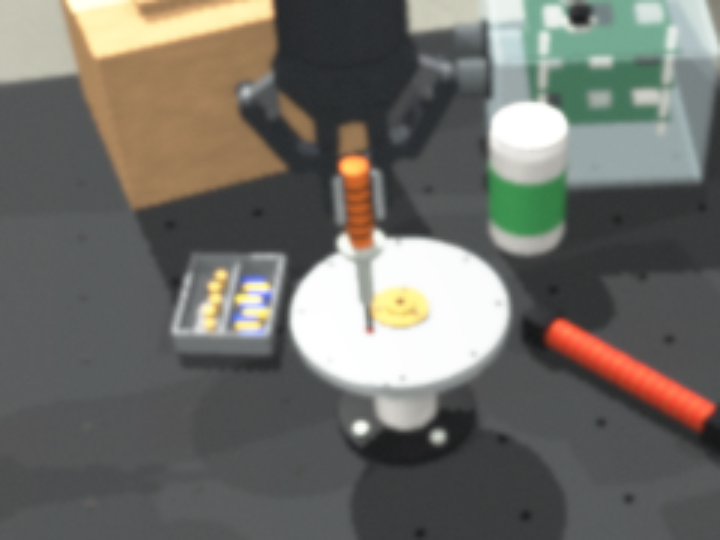

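```bash
python3 - <<'E'
from h import *
p=st()[0]["position"]
x,y=[int(v) for v in proj("side",p-[0,0,.05])]
o=np.array([x-120,max(0,y-90)])
for d in(-.103,-.031,.005,.035): print(d,(proj("side",p+[0,0,d])-o)*3)
for X in((.005,0),(0,.005)): print((proj("side",p+[X[0],X[1],-.103])-o)*3)
E
```

```text
-0.103 [366.6751 330.8659]
-0.031 [359.4394 249.7367]
0.005 [355.475  205.2879]
0.035 [351.9728 166.0204]
[373.8332 329.8089]
[365.5622 325.9849]
```

>>> jog_arm(moves="0.02 -0.0066 0.003 0 0.0016 0 0.01;0.06 -0.0066 0.009 0 0.0016 0 0.01;0.1 -0.0066 0.015 0 0.0016 0 0.01;0.14 -0.0066 0.02 0 0.0016 0 0.01;0.18 -0.0066 0.025 0 0.0016 0 0.01;0.22 -0.0066 0.03 0 0.0016 0 0.01;0.26 -0.0066 0.035 0 0.0016 0 0.01;0.3 -0.0066 0.04 0 0.0016 0 0.01;0.335 -0.0066 0.046 0 0.0016 0 0.01;0.366 -0.0066 0.046 0 0.0016 0 0.01")

```text
t: 27.68
position: [0.5734, -0.2222, 0.2549]
tool_rot: [-1.208, 1.21, -1.21]
wrist_force: [0.6, -0.4, -1.9]
gripper_width: 0.191
```

>>> jog_arm(moves="0 0 0 0 0 0 0.01;0 0 0 0 0 0 0.01;0 0 0 0 0 0 0.01;0 0 0 0 0 0 0.01")

```text
t: 28.02
position: [0.5735, -0.2186, 0.2555]
tool_rot: [-1.208, 1.208, -1.208]
wrist_force: [0.7, 0.8, -1.5]
gripper_width: 0.189
```

```bash
python3 - <<'E'
from h import *
to((.5727,-.22,.212))
E
```

```text
t 28.0167 pos [ 0.5735 -0.2186  0.2555] shift [ 0.0014  0.0435 -0.0009] turn [-0.001   0.0013 -0.0008] F [ 0.7318  0.7562 -1.491 ] w 0.18931255845512998
```

>>> jog_arm(moves="0.0012 0.005 -0.0008 0 0 0 0.01;0.0012 0.02 -0.0008 0 0 0 0.01;0.0012 0.04 -0.0008 0 0 0 0.01;0.0012 0.055 -0.0008 0 0 0 0.01;0.0012 0.06 -0.0008 0 0 0 0.01;0.0012 0.064 -0.0008 0 0 0 0.01;0.0012 0.068 -0.0008 0 0 0 0.01;0.0012 0.072 -0.0008 0 0 0 0.01;0.0012 0.075 -0.0008 0 0 0 0.01;0.0012 0.075 -0.0008 0 0 0 0.01")

```text
t: 28.85
position: [0.5726, -0.2208, 0.1801]
tool_rot: [-1.208, 1.209, -1.209]
wrist_force: [-0.3, 0.2, -2.0]
gripper_width: 0.187
```

```bash
python3 - <<'E'
from h import *
to((.5727,-.22,.125))
E
```

```text
t 28.85 pos [ 0.5726 -0.2208  0.1801] shift [-0.0007  0.0551  0.0001] turn [-0.0006  0.0001 -0.0007] F [-0.3396  0.2023 -1.9602] w 0.18654565476414775
```

>>> jog_arm(moves="-0.0003 0.006 0 0 0 0 0.01;-0.0003 0.012 0 0 0 0 0.01;-0.0003 0.018 0 0 0 0 0.01;-0.0003 0.024 0 0 0 0 0.01;-0.0003 0.03 0 0 0 0 0.01;-0.0003 0.036 0 0 0 0 0.01;-0.0003 0.042 0 0 0 0 0.01;-0.0003 0.048 0 0 0 0 0.01;-0.0003 0.052 0 0 0 0 0.01;-0.0003 0.052 0 0 0 0 0.01")

```text
t: 29.68
position: [0.5722, -0.2203, 0.127]
tool_rot: [-1.209, 1.211, -1.208]
wrist_force: [-0.5, -0.5, -2.2]
gripper_width: 0.185
```

>>> jog_arm(moves="0 0.003 0 0 0 0 0.01;0 0.006 0 0 0 0 0.01;0 0.009 0 0 0 0 0.01;0 0.009 0 0 0 0 0.01;0 0.009 0 0 0 0 0.01")

```text
t: 30.1
position: [0.5726, -0.2205, 0.1192]
tool_rot: [-1.208, 1.209, -1.209]
wrist_force: [-0.8, -0.6, -1.0]
gripper_width: 0.19
```

```bash
python3 - <<'E'
from h import *
to((.5727,-.22,.116)); print(st()[0]["ft_torque"])
E
```

```text
t 30.1 pos [ 0.5726 -0.2205  0.1192] shift [-0.0005  0.0032  0.0001] turn [-0.0005 -0.     -0.0008] F [-0.7752 -0.5885 -1.0081] w 0.19017788547441108
[0.0955 0.01   0.0163]
```

Press on until the collar shows a force.

>>> jog_arm(moves="0 0.001 0 0 0 0 0.01;0 0.002 0 0 0 0 0.01;0 0.003 0 0 0 0 0.01;0 0.003 0 0 0 0 0.01")

```text
t: 30.43
position: [0.5727, -0.2205, 0.1163]
tool_rot: [-1.208, 1.209, -1.209]
wrist_force: [0.2, 0.3, -0.6]
gripper_width: 0.19
```

>>> jog_arm(moves="0 0.0005 0 0 0 0 0.01;0 0.001 0 0 0 0 0.01;0 0.001 0 0 0 0 0.01")

```text
t: 30.68
position: [0.5728, -0.2206, 0.1162]
tool_rot: [-1.208, 1.208, -1.21]
wrist_force: [-2.2, 1.2, 4.4]
gripper_width: 0.189
```

>>> jog_arm(moves="0 -0.0005 0 0 0 0 0.03;0 -0.0005 0 0 0 0 0.06;0 -0.0005 0 0 0 0 0.06;0 -0.0005 0 0 0 0 0.06;0 -0.0005 0 0 0 0 0.06;0 -0.0005 0 0 0 0 0.06")

```text
t: 31.18
position: [0.5727, -0.2205, 0.1157]
tool_rot: [-1.208, 1.209, -1.209]
wrist_force: [-0.1, -0.3, 0.1]
gripper_width: 0.703
```

>>> jog_arm(moves="0 -0.02 0 0 0 0 0.06;0 -0.05 0 0 0 0 0.06;0 -0.09 0 0 0 0 0.06;0 -0.13 0 0 0 0 0.06;0.005 -0.15 -0.04 0 0 0 0.06;0.01 -0.15 -0.08 0 0 0 0.06;0.01 -0.15 -0.12 0 0 0 0.06;0.01 -0.15 -0.15 0 0 0 0.06;0.01 -0.15 -0.15 0 0 0 0.06;0.01 -0.15 -0.15 0 0 0 0.06")

```text
t: 32.02
position: [0.4217, -0.2308, 0.2664]
tool_rot: [-1.207, 1.208, -1.212]
wrist_force: [0.9, 0.5, 0.4]
gripper_width: 0.706
```

```bash
python3 - <<'E'
from h import *
to((.42,-.23,.26))
f=grab_frame("side");cv2.imwrite("pics/side4.png",f[:,:,::-1])
g=cv2.imread("pics/side0.png")
cv2.imwrite("pics/c5.png",cv2.resize(np.hstack([g[150:420,225:425],f[150:420,225:425][:,:,::-1]]),None,fx=2,fy=2))
for nm,im in(("0",g[:,:,::-1].copy()),("4",f)): print(nm,[b for b in blobs(mask(im,(5,150,120),(18,255,255))) if 330<b[0][1]<365])
E
```

```text
t 32.0167 pos [ 0.4217 -0.2308  0.2664] shift [-0.0008  0.0064 -0.0018] turn [-0.0023 -0.0015  0.0002] F [0.9098 0.4956 0.367 ] w 0.7059262953851707
0 [((np.float64(352.4), np.float64(348.1)), (348, 334, 12, 27, 165))]
4 [((np.float64(352.1), np.float64(346.7)), (347, 334, 12, 26, 188))]
```

View pics/c5.png

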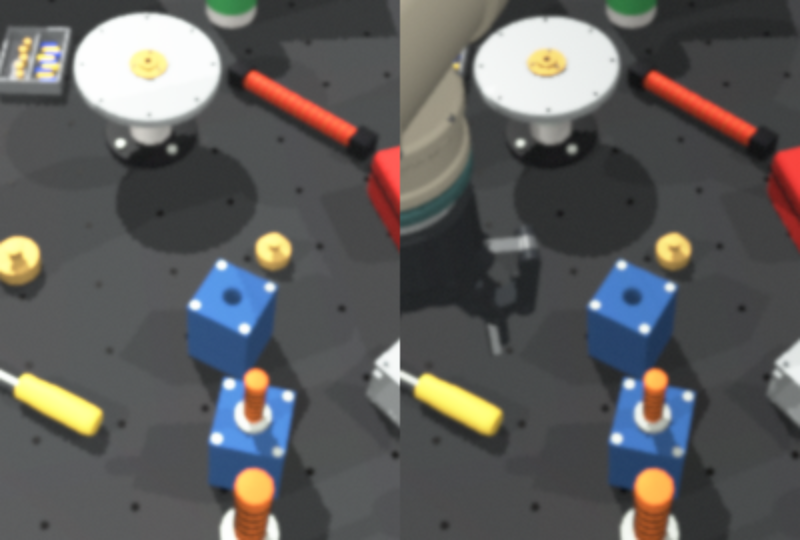

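```bash
python3 -c "
from bench import order
print(order.sign_off())"
```

```text
the job is handed in; nothing more can be done
None
```

The platform is level to about 0.008 rad by feel, against the 0.0175 rad limit. The probe is back in its block, and I have handed the job in at about 32 s of the 72 s allowed; no verdict was reported.

- **Feeling and pressing:** The first feel, at three points, put the tilt at about 0.09 rad. After the first slow press, four points still showed about 0.024 rad, over the limit. I pressed the new high side a second time. Readings during the presses put the contact force at about 9 N at most, but force is only reported at the end of each move.
- **Last check on the platform:** The final feel at four points gave contact heights within 0.7 mm of each other. Each reading was good to about ±0.5 mm, so the tilt could be off by roughly 0.005 rad.
- **Last check on the probe:** The wrist felt the collar seat, and the tool was at the same height and position as when I took the probe. In the last picture the probe stands upright where it was at the start.
- **Other things:** Everything that shows in the last picture looks unmoved. The weight on the robot's side and most of the tray were hidden by the arm. I never worked near either of them. The arm was clear of everything when I handed in.

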